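Load a casting into the leak-test chamber and close it up

TASK

Take the aluminium casting out of the catch tray, set it down on the rubber pad to change your grip (the tray leaves room only at its ends, the test chamber only at its sides), and lay it flat in the test chamber between the two floor rails, lengthwise with them. Then put the lid on the chamber and swing the clamp bail over until it lies fully down, flat across the lid. Lower the casting and the lid into the chamber rather than dropping them, and leave the other things on the bench where they are.

Things in the scene. Friction and masses are not known exactly. Their poses are not given: they have to be found in the camera images.
- casting: The part to test: plain aluminium block casting 64 (its x) x 44 (its y) x 40 high, with a dark bore 28 wide and four small dark bolt holes drawn on its flat top; about 0.3 kg. Origin: centre of its underside. It looks the same turned half round. It starts lying in the catch tray, lengthwise.
- tray: Narrow sheet-steel catch tray fixed to the bench, with a short sloping chute rising behind it (+x end). Origin: centre of its underside; x runs along its length. Inside 148 long (x) x 52 wide (y), floor at 4 above the bench, long side walls 48 high (above the casting's top), end walls 24 high. The chute rises from x = +78 to x = +171, where it is 120 high.
- pad: Dark rubber set-down pad fixed to the bench, 120 (x) x 150 (y) x 3 thick. Origin: centre of its underside; its top is 3 above the bench.
- chamber: Leak-test chamber: open aluminium box fixed to the bench, outside 92 (x) x 136 (y) x 56 high. Origin: centre of its underside. Inside 74 (x) x 120 (y), floor at 6. On the floor two white rails 6 high, 6 wide run along x, inner faces at y = +-26: the casting lies between them, length along x. Finger room at its sides (y), none at its ends. Posts on the far (+x) side carry the clamp bail.
- lid: Loose lid: aluminium plate 96 (x) x 140 (y) x 8 with a plug 64 x 112 x 5 underneath and a black bar handle 50 long (x), 18 thick (y), 30 high in the middle of the top; 0.4 kg. Origin: centre of the plug's underside (plate 5 to 13 above it, handle 13 to 43). Starts on the bench, handle up. When on, its x lies along the chamber's x (either way round) and its origin 51 above the chamber's.
- bail (a joint): Clamp bail angle in rad: 0 = down, flat across the lid; about 1.7 to 2.0 at the start = swung up and leaning away over the chamber's far side; end stop 2.1. The hinge is stiff: the bail stays where it is left, and takes about 2 to 4 N at the bar.
- bail_hinge (a point): Centre of the bail's hinge axis: 62 along x from the chamber's origin, 70 above the bench. The axis runs along the chamber's y.
- bail_bar (a point): Middle of the bail's black cross bar, round, 14 thick, 98 long, parallel to the chamber's y. The bail is a U: two flat steel arms 9 high at y = +-45 join the bar to the hinge, one either side of the lid's handle. At angle a the bar is at x = 62 - 150 cos a, z = 70 + 150 sin a in the chamber's frame; when down it is 42 clear in front of the chamber's near wall.
- flange: Bystander: round aluminium flange, 68 wide, 34 high, origin under its centre.
- carton: Bystander: small cardboard carton 55 x 45 x 50 high, origin under its centre.
- caliper: Bystander: steel caliper 150 long, lying flat, 12 high.
- plate: Bystander: blank aluminium plate 110 x 80 x 8, without a handle (not the lid).
- bottle: Bystander: amber bottle 56 wide, 110 high.
- screwdriver: Bystander: screwdriver 180 long, lying.

How it is judged:
By the outcome, as a careful person would: the job done as asked, in the order asked, and still so for the second after the job is handed in, with the robot touching nothing.
It also fails if it takes over 72 s, if anything falls off the work surface, if the arm or the gripper's body presses on something with over 40 N, if the wrist force passes 120 N, or if a joint passes its speed limit or range.

ROBOT

A 6-joint arm with a two-finger parallel gripper is mounted at the origin on the work surface. World frame = base frame: x ahead of the robot, y to its left, z up, the work surface at z = 0. Lengths are in mm, angles in rad, forces in N, time in s.
With the tool pointing down it reaches from about 350 to 775 mm from the base axis. Payload 7.3 kg.
Tool frame: the origin (TCP) lies on the centre line of the jaws, within the pads' length; the fingertips stand 19 mm ahead of it and the grasp point (between the pads) is the TCP (ctrl.tcp_to_tips is the distance from the TCP to the fingertips, in mm); z points along the fingers, y is the line along which they close (so a half turn about z gives the same grasp; the last joint's range is limited). The gripper opens to 92 mm and grips with 3 to 60 N. Pads are 19 mm wide; open, the fingers measure 130 mm over their backs; the gripper's body (75 mm by 190 mm) begins 47 mm behind the grasp point.
Start: joints at [0.97, 0.342, 1.524, -0, 1.275, -0.146], TCP at [230.611, 471.658, 245.741] pointing down, gripper open.
Joint ranges: [-2.53, 2.53], [-0.77, 2.02], [0.04, 2.7], [-1, 4.14], [0.28, 2.66], [-3.11, 3.11]. Speed limits (rad/s): [2.57, 2.57, 3.14, 3.14, 3.14, 3.14].

INTERFACE

Orientations are given as a 3x3 rotation matrix whose columns are the frame's x, y, z axes.
In Python, from rig import ctrl gives the robot as it stands. The module is installed in compiled form; this text tells all that it offers.
- The arm moves only by the tool arm_command, never from a script. Its arguments are lists of equal length, an entry for each row: "dp": the shift along the tool's x, y, z in cm, a list of three; "delta_rot": the turn, a rotation vector about the tool's x, y, z in rad, a list of three; "claw": the finger opening in cm, from 0 to 9.18. In form: {"dp": [[x, y, z], ...], "delta_rot": [[wx, wy, wz], ...], "claw": [claw, ...]}. A call has exactly 8 rows; each row shifts and turns the commanded pose from where the row before left it, along the tool's axes as they then stand; what a row does not reach is not made up. A row lasts 1/10 s, in which the tool goes at most 50 mm and 8.59 degrees, less where a joint would pass 70% of its speed; a pose out of reach is approached as far as the arm can. A call is refused whole if a number of a shift passes 5 or a number of a turn 0.15, either way. A call with a gripper value outside its range is refused whole. The fingers move at their own pace and stop on an object; "grip_force" is the grip in N (left out, the last holds). Time passes only in rows, so rows that do not move let the fingers close, or fill a call up. It gives the time, the measured TCP pose, the force, the opening and the grip force at its end, in the units of the state.
- ctrl.observe(): the state, without advancing time (a new reading comes with each control period).
- ctrl.camera(name): name is "side" or "top"; returns the picture (384x512x3 uint8, blue, green, red); there is no depth.
- ctrl.get_calibration(name): a dict with "K" (3x3 intrinsics, pixels), "R" (3x3) and "t" (3): a world point X has camera coordinates R X + t. Camera axes: x right, y down, z forward; pixel columns grow to the right and rows downward; lengths in mm; the calibration is good to about 2 mm. A picture is of the moment at which its call begins. get_calibration takes no time and is no camera call.
- ctrl.job_done(): hands the job in; it is judged then, once.
The state is a dict: "time_s": time; "qpos": joint angles; "dq": joint speeds; "effort": joint torques, N m; "eef_pos": TCP position; "eef_rot": TCP orientation; "wrist_force": force on the tool from outside, world axes, zero at the start; "wrist_torque": the same for the moment, N m; "finger_gap": finger opening in mm; "grip_force": force on a finger pad.
Only numpy, scipy, OpenCV 4.12 (cv2) and the standard library are available. Lean on these libraries where they do the work, as an engineer would, in place of code of your own. Each camera call takes 0.05 s, during which the arm holds its last target. There are 200 camera calls.

## Working session

There is one attempt and no reset: what is moved stays moved. The work goes in short steps, Python scripts to look and compute and a tool call to move; the robot and the scene stay as the last step left them, time stands still between calls to the robot, and variables do not carry over. Pictures are saved under pics/ and viewed, at most 10 in all, crops included, and the job is handed in when it is done.

Besides the shell and the picture viewer there is one more tool, called in YAML: its name, and indented under it one key for each argument. arm_command: Moves the arm, as the interface text tells. Its arguments: {"type":"object","properties":{"dp":{"type":"array","items":{"type":"array","items":{"type":"number"}}},"delta_rot":{"type":"array","items":{"type":"array","items":{"type":"number"}}},"claw":{"type":"array","items":{"type":"number"}},"grip_force":{"type":"number"}},"required":["dp","delta_rot","claw"]}

```bash
mkdir -p pics
cat > h.py <<'E'
import numpy as np, cv2
from rig import ctrl
def snap(n,f):
    im=ctrl.camera(n); im=np.array(im); cv2.imwrite('pics/'+f,im); return im
def ray(n,uv):
    c=ctrl.get_calibration(n);K,R,t=[np.array(c[k],float) for k in('K','R','t')]
    o=-R.T@t.ravel(); d=R.T@np.linalg.solve(K,[uv[0],uv[1],1.]); return o,d
def onz(n,uv,z):
    o,d=ray(n,uv); return o+d*(z-o[2])/d[2]
def proj(n,X):
    c=ctrl.get_calibration(n);K,R,t=[np.array(c[k],float) for k in('K','R','t')]
    p=K@(R@np.array(X,float)+t.ravel()); return p[:2]/p[2]
E
python3 - <<'E'
from h import *
a=snap('top','t0.png'); b=snap('side','s0.png')
cv2.imwrite('pics/t0b.png',cv2.resize(a,(800,600),interpolation=cv2.INTER_CUBIC))
cv2.imwrite('pics/s0b.png',cv2.resize(b,(800,600),interpolation=cv2.INTER_CUBIC))
for n in('top','side'):
    print(n,ray(n,(256,192)))
s=ctrl.observe();print(s['eef_pos'],s['eef_rot'])
E
```

```text
top (array([ 368.43644171,    6.46603423, 1184.77056732]), array([ 0.16652615, -0.0302506 , -0.98557999]))
side (array([ 528.10259297, -680.42181593,  887.52617185]), array([ 0.01312369,  0.64874105, -0.76091846]))
[230.40515713 471.36872016 245.13043674] [[-8.98354834e-01  4.39269845e-01 -7.71452100e-04]
 [ 4.39270473e-01  8.98354180e-01 -1.10370708e-03]
 [ 2.08211981e-04 -1.33039672e-03 -9.99999093e-01]]
```

View pics/t0b.png

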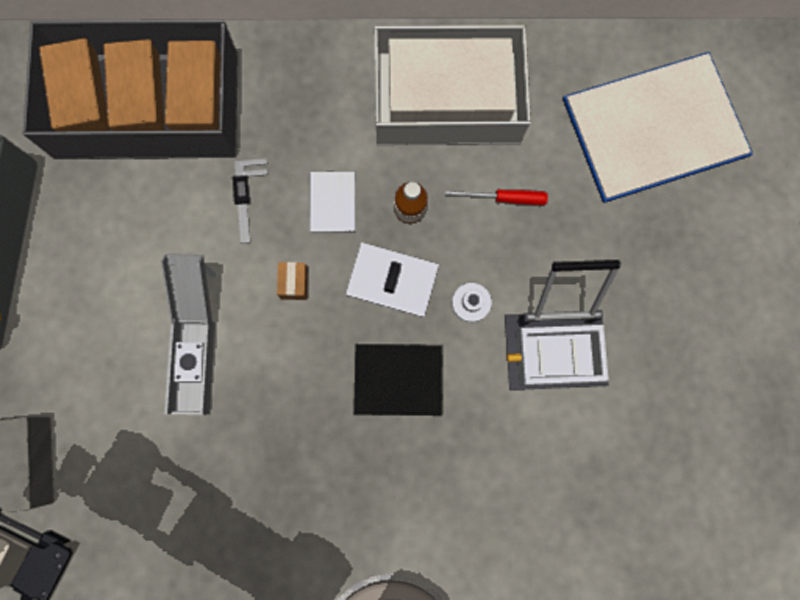

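View pics/s0b.png

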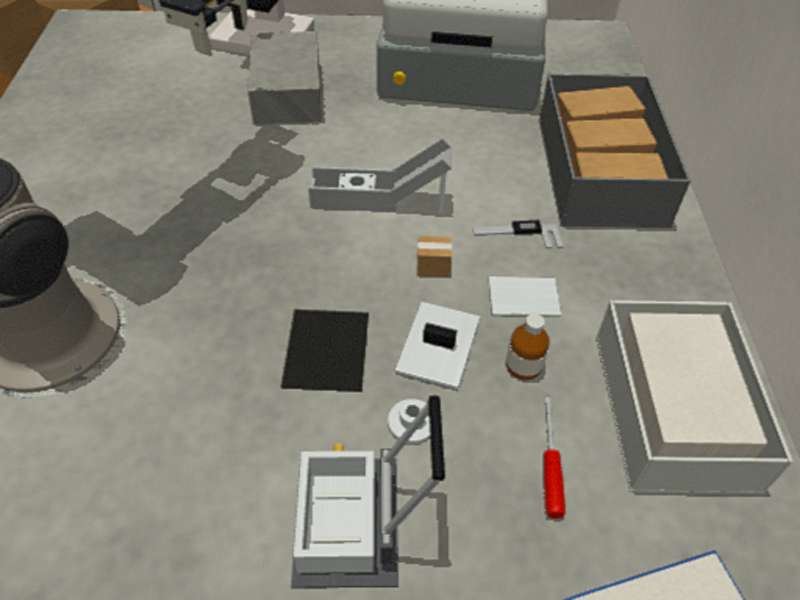

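The top view shows the casting in the tray at (188,362), the pad at (398,380), the lid at (393,278), the chamber at (565,355), and the bail bar at (586,266), all in the 800-wide picture. The side view agrees with this.

```bash
cat > m.py <<'E'
from h import *
S=1/1.5625
def comp(n,im,box,f,z,hull=True):
    x0,y0,x1,y1=[int(v*S) for v in box]
    m=np.zeros(im.shape[:2],np.uint8); m[y0:y1,x0:x1]=f(im[y0:y1,x0:x1].astype(int))*255
    k,l,st,c=cv2.connectedComponentsWithStats(m)
    if k<2: print('none');return
    i=1+np.argmax(st[1:,4]); pts=np.argwhere(l==i)[:,::-1]
    P=np.array([onz(n,p,z)[:2] for p in pts],np.float32)
    r=cv2.minAreaRect(P); print(n,st[i,4],'c',np.round(r[0],1),'size',np.round(r[1],1),'ang',round(r[2],2)); return P
E
python3 - <<'E'
from m import *
t=cv2.imread('pics/t0.png');s=cv2.imread('pics/s0.png')
w=lambda a:a.min(2)>170
d=lambda a:a.max(2)<50
print('cast');comp('top',t,(172,335,206,388),w,44);comp('side',s,(335,168,380,192),w,44)
print('bore');comp('top',t,(175,350,203,375),lambda a:a.max(2)<90,44);comp('side',s,(345,173,372,189),lambda a:a.max(2)<90,44)
print('lid');comp('top',t,(340,238,445,320),lambda a:a.min(2)>150,13);comp('side',s,(390,295,485,390),lambda a:a.min(2)>150,13)
print('handle');comp('top',t,(370,250,415,300),d,43);comp('side',s,(415,315,465,350),d,43)
print('pad');comp('top',t,(345,335,450,425),d,3);comp('side',s,(275,300,375,400),d,3)
print('chamber');comp('top',t,(515,318,612,392),w,56);comp('side',s,(290,448,376,575),w,56)
print('bar');
c=[]
for n,im,box in(('top',t,(545,255,625,275)),('side',s,(420,390,447,485))):
    P=comp(n,im,box,d,200)
    q=P.mean(0); o,dd=ray(n,proj(n,[*q,200])); c.append((o,dd))
A=np.hstack([c[0][1][:,None],-c[1][1][:,None]]);k=np.linalg.lstsq(A,c[1][0]-c[0][0],rcond=None)[0]
print(c[0][0]+k[0]*c[0][1],c[1][0]+k[1]*c[1][1])
print('flange');comp('top',t,(450,275,495,325),w,34)
# crops
a=t[205:270,95:145];b=t[195:255,320:395]
v=np.zeros((600,800,3),np.uint8)
A=cv2.resize(a,None,fx=8,fy=8,interpolation=cv2.INTER_CUBIC);B=cv2.resize(b,None,fx=5.2,fy=5.2,interpolation=cv2.INTER_CUBIC)
v[:A.shape[0],:A.shape[1]]=A;v[:B.shape[0],402:402+B.shape[1]]=B
cv2.imwrite('pics/c.png',v)
E
```

```text
cast
top 348 c [472.9 318.4] size [43.4 75.3] ang 86.89
side 153 c [462.9 316.7] size [61.6 42.9] ang 1.64
bore
top 75 c [465.7 320.2] size [22.  22.8] ang 45.46
side 30 c [464.3 318.7] size [19.7 12.9] ang 1.66
lid
top 1660 c [604.3 -16.2] size [139.7  95.2] ang 72.8Traceback (most recent call last):
  File "<stdin>", line 7, in <module>
  File "m.py", line 9, in comp
    P=np.array([onz(n,p,z)[:2] for p in pts],np.float32)
                ~~~^^^^^^^
  File "h.py", line 9, in onz
    o,d=ray(n,uv); return o+d*(z-o[2])/d[2]
        ~~~^^^^^^
  File "h.py", line 6, in ray
    c=ctrl.get_calibration(n);K,R,t=[np.array(c[k],float) for k in('K','R','t')]
ValueError: time passes only in moves, steps and waits
```

```bash
python3 - <<'E'
from rig import ctrl; import pickle
pickle.dump({n:ctrl.get_calibration(n) for n in('top','side')},open('cal.pkl','wb'))
E
sed -i 's/c=ctrl.get_calibration(n);/c=CAL[n];/; 2a import pickle; CAL=pickle.load(open("cal.pkl","rb"))' h.py
python3 - <<'E'
from m import *
t=cv2.imread('pics/t0.png');s=cv2.imread('pics/s0.png')
w=lambda a:a.min(2)>170
d=lambda a:a.max(2)<50
print('lid');comp('side',s,(390,295,485,390),lambda a:a.min(2)>150,13)
print('handle');comp('top',t,(370,250,415,300),d,43);comp('side',s,(415,315,465,350),d,43)
print('pad');comp('top',t,(345,335,450,425),d,3);comp('side',s,(275,300,375,400),d,3)
print('chamber');comp('top',t,(515,318,612,392),w,56);comp('side',s,(290,448,376,575),w,56)
print('bar');
c=[]
for n,im,box in(('top',t,(545,255,625,275)),('side',s,(420,390,447,485))):
    P=comp(n,im,box,d,200)
    q=P.mean(0); o,dd=ray(n,proj(n,[*q,200])); c.append((o,dd))
A=np.hstack([c[0][1][:,None],-c[1][1][:,None]]);k=np.linalg.lstsq(A,c[1][0]-c[0][0],rcond=None)[0]
print(c[0][0]+k[0]*c[0][1],c[1][0]+k[1]*c[1][1])
print('flange');comp('top',t,(450,275,495,325),w,34)
a=t[205:270,95:145];b=t[195:255,320:395]
v=np.zeros((600,800,3),np.uint8)
A=cv2.resize(a,None,fx=8,fy=8,interpolation=cv2.INTER_CUBIC);B=cv2.resize(b,None,fx=5.2,fy=5.2,interpolation=cv2.INTER_CUBIC)
v[:A.shape[0],:A.shape[1]]=A;v[:B.shape[0],402:402+B.shape[1]]=B[:,:398]
cv2.imwrite('pics/c.png',v)
E
```

```text
lid
side 1627 c [601.9 -16.3] size [140.5  97. ] ang 73.04
handle
top 102 c [601.  -15.6] size [14.1 49.2] ang 73.32
side 224 c [600.8 -28.5] size [33.2 47.2] ang 73.31
pad
top 2484 c [432.6 -22.7] size [146.3 118. ] ang 88.24
side 2407 c [430.6 -25.4] size [146.  115.9] ang 88.4
chamber
top 1473 c [ 465.9 -295.5] size [ 90.9 134.9] ang 1.32
side 2447 c [ 463.6 -295.3] size [ 91.8 135.9] ang 1.72
bar
top 230 c [ 581.9 -295.5] size [12.8 99.6] ang 0.83
side 358 c [ 579.5 -286.5] size [11.7 99.3] ang 1.5
[ 580.34031987 -292.97326686  207.57118211] [ 579.04612305 -293.18304254  207.35481864]
flange
top 389 c [ 558.4 -149.9] size [63.4 64.1] ang 88.07
```

View pics/c.png

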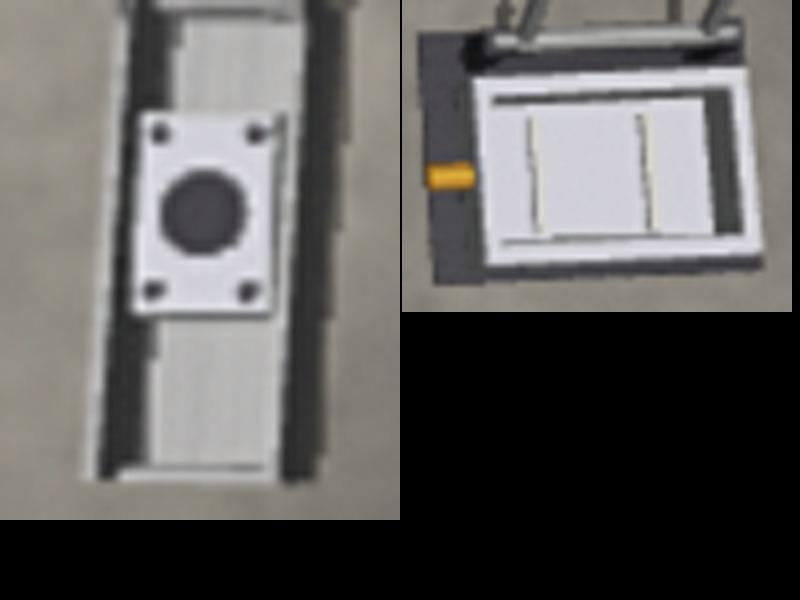

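The crops show the casting square in the tray, with its bore at crop (203,213) and corners near (141,112), (134,315) and (270,313). The chamber is clean, with its rails visible.

```bash
cat >> h.py <<'E'
def st():
    s=ctrl.observe(); R=np.array(s['eef_rot']); p=np.array(s['eef_pos']); psi=np.arctan2(R[1,1],R[0,1])
    return s,p,R,psi
def plan(x,y,z,psi=None):
    s,p,R,ps=st(); 
    T=ps if psi is None else psi
    d=(T-ps+np.pi/2)%np.pi-np.pi/2; T=ps+d
    dw=np.array([x,y,z])-p
    xa=np.array([-np.sin(T),np.cos(T),0]);ya=np.array([np.cos(T),np.sin(T),0])
    print('t',round(s['time_s'],2),'p',p.round(1),'psi',round(ps,4),'tilt',R[:2,2].round(4),'gap',round(s['finger_gap'],1),'F',np.round(s['wrist_force'],1),'q1,6',np.round(s['qpos'],2)[[0,5]])
    print(' rotz',round(-d,4),'then dp cm',np.round([xa@dw/10,ya@dw/10,-dw[2]/10],2))
E
python3 - <<'E'
from h import *
t=cv2.imread('pics/t0.png')
f=lambda x,y:(95+(x+.5)/8-.5,205+(y+.5)/8-.5)
for nm,q in dict(TL=(141,112),BL=(134,315),BR=(270,313),bore=(203,213)).items(): print(nm,onz('top',f(*q),44)[:2].round(1))
for nm,q in dict(fwL=(113,60),nwL=(90,475)).items(): print(nm,onz('top',f(*q),48)[:2].round(1))
for nm,q in dict(ff=(235,16)).items(): print(nm,onz('top',f(*q),4)[:2].round(1))
print('nearend',onz('top',f(195,475),24)[:2])
print('bottle cap',onz('top',(411*.64,190*.64),110)[:2],onz('side',(535*.64,322*.64),110)[:2])
plan(465,319,100,0.03)
E
```

```text
TL [498.5 340.3]
BL [434.  340.5]
BR [433.8 297.8]
bore [465.9 319.8]
fwL [514.9 348.5]
nwL [384.2 351.4]
ff [534.5 322.1]
nearend [383.82487765 325.40002863]
bottle cap [729.58079714 -48.07219776] [729.40012395 -53.48124177]
t 0.1 p [230.4 471.4 245.1] psi 1.116 tilt [-0.0008 -0.0011] gap 92.1 F [-0.1 -0.   0. ] q1,6 [ 0.97 -0.15]
 rotz 1.086 then dp cm [-15.93  22.99  14.51]
```

arm_command:
  dp:
    - [0,0,0.5]
    - [0,0,0.5]
    - [0,0,0.5]
    - [0,0,0.5]
    - [0,0,0.5]
    - [0,0,0.5]
    - [0,0,0.5]
    - [0,0,0.5]
  delta_rot:
    - [0,0,0.1414]
    - [0,0,0.1414]
    - [0,0,0.1414]
    - [0,0,0.1414]
    - [0,0,0.1414]
    - [0,0,0.1414]
    - [0,0,0.1414]
    - [0,0,0.1414]
  claw: [7.8,7.8,7.8,7.8,7.8,7.8,7.8,7.8]
  grip_force: 25

```text
time_s: 0.9
eef_pos: [230.5, 471.4, 205.1]
eef_rot: [[0.021, 1.0, -0.001], [1.0, -0.021, -0.001], [-0.001, -0.0, -1.0]]
wrist_force: [1.4, -0.5, 0.1]
finger_gap: 78.0
grip_force: 0.0
```

```bash
python3 -c "
from h import *
plan(465,319,100,-0.015)"
```

```text
t 0.9 p [230.5 471.4 205.1] psi -0.021 tilt [-0.0005 -0.0007] gap 78.0 F [ 1.4 -0.5  0.1] q1,6 [0.97 0.99]
 rotz -0.006 then dp cm [-14.89  23.68  10.51]
```

arm_command:
  dp:
    - [-1.86,2.96,0]
    - [-1.86,2.96,0]
    - [-1.86,2.96,0]
    - [-1.86,2.96,1]
    - [-1.86,2.96,1]
    - [-1.86,2.96,1]
    - [-1.86,2.96,1]
    - [-1.87,2.96,1]
  delta_rot:
    - [0,0,0]
    - [0,0,0]
    - [0,0,0]
    - [0,0,0]
    - [0,0,0]
    - [0,0,0]
    - [0,0,0]
    - [0,0,0]
  claw: [7.8,7.8,7.8,7.8,7.8,7.8,7.8,7.8]

```text
time_s: 1.7
eef_pos: [466.0, 318.1, 155.0]
eef_rot: [[0.015, 1.0, -0.001], [1.0, -0.015, -0.0], [-0.0, -0.001, -1.0]]
wrist_force: [0.1, -0.1, 0.4]
finger_gap: 77.9
grip_force: 0.0
```

```bash
python3 -c "
from h import *
plan(465,319,34,-0.018)
snap('top','t1.png');b=snap('side','s1.png')
cv2.imwrite('pics/s1b.png',cv2.resize(b[60:180,160:320],None,fx=5,fy=5,interpolation=cv2.INTER_CUBIC))"
```

```text
t 1.7 p [466.  318.1 155. ] psi -0.0152 tilt [-0.0007 -0.0003] gap 77.9 F [ 0.1 -0.1  0.4] q1,6 [0.46 0.48]
 rotz 0.0028 then dp cm [ 0.09 -0.1  12.1 ]
```

View pics/s1b.png

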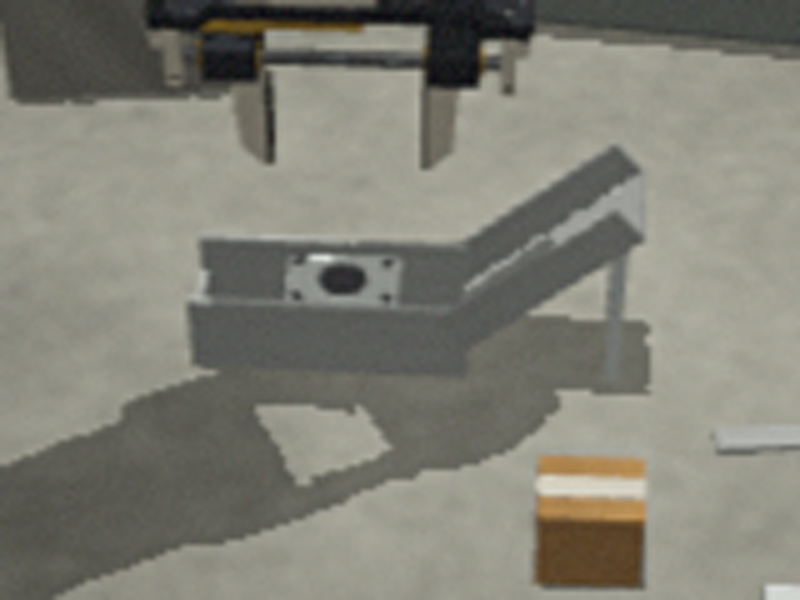

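The side view shows the open fingers straight above the tray. The casting is free at both ends, and the chute walls rise away from the gripper.

arm_command:
  dp:
    - [0.1,-0.1,2.2]
    - [0,0,2.2]
    - [0,0,2.0]
    - [0,0,2.0]
    - [0,0,1.5]
    - [0,0,1.0]
    - [0,0,0.6]
    - [0,0,0.4]
  delta_rot:
    - [0,0,0]
    - [0,0,0]
    - [0,0,0]
    - [0,0,0]
    - [0,0,0]
    - [0,0,0]
    - [0,0,0]
    - [0,0,0]
  claw: [7.8,7.8,7.8,7.8,7.8,7.8,7.8,7.8]

```text
time_s: 2.6
eef_pos: [464.0, 320.5, 36.6]
eef_rot: [[0.015, 1.0, -0.0], [1.0, -0.015, 0.0], [0.0, -0.0, -1.0]]
wrist_force: [-0.9, 0.0, 0.4]
finger_gap: 77.9
grip_force: 0.0
```

arm_command:
  dp:
    - [0,0,0]
    - [0,0,0]
    - [0,0,0]
    - [0,0,0]
    - [0,0,0]
    - [0,0,0]
    - [0,0,0]
    - [0,0,0]
  delta_rot:
    - [0,0,0]
    - [0,0,0]
    - [0,0,0]
    - [0,0,0]
    - [0,0,0]
    - [0,0,0]
    - [0,0,0]
    - [0,0,0]
  claw: [7.2,6.8,6.5,6.2,6,6,6,6]

```text
time_s: 3.4
eef_pos: [464.4, 320.3, 37.3]
eef_rot: [[0.015, 1.0, 0.001], [1.0, -0.015, 0.0], [0.0, 0.001, -1.0]]
wrist_force: [-0.9, -0.5, 6.6]
finger_gap: 63.8
grip_force: 25.0
```

arm_command:
  dp:
    - [0,0,-0.5]
    - [0,0,-1]
    - [0,0,-2]
    - [0,0,-2]
    - [0,0,-2]
    - [0,0,-2]
    - [0,0,-1.5]
    - [0,0,-1]
  delta_rot:
    - [0,0,0]
    - [0,0,0]
    - [0,0,0]
    - [0,0,0]
    - [0,0,0]
    - [0,0,0]
    - [0,0,0]
    - [0,0,0]
  claw: [6,6,6,6,6,6,6,6]

```text
time_s: 4.2
eef_pos: [464.3, 320.3, 158.2]
eef_rot: [[0.015, 1.0, 0.001], [1.0, -0.015, 0.001], [0.001, 0.001, -1.0]]
wrist_force: [-0.0, 0.0, -3.2]
finger_gap: 64.0
grip_force: 25.0
```

```bash
python3 -c "
from h import *
plan(430,-24,60,-0.015)"
```

```text
t 4.2 p [464.3 320.3 158.2] psi -0.0152 tilt [0.0013 0.0006] gap 64.0 F [-0.   0.  -3.2] q1,6 [0.47 0.48]
 rotz -0.0002 then dp cm [-34.47  -2.91   9.82]
```

arm_command:
  dp:
    - [-1.5,-0.3,0]
    - [-3,-0.3,0]
    - [-3.5,-0.3,0]
    - [-3.5,-0.3,0]
    - [-3.5,-0.3,0]
    - [-3.5,-0.3,0]
    - [-3.5,-0.3,0]
    - [-3.5,-0.3,0]
  delta_rot:
    - [0,0,0]
    - [0,0,0]
    - [0,0,0]
    - [0,0,0]
    - [0,0,0]
    - [0,0,0]
    - [0,0,0]
    - [0,0,0]
  claw: [6,6,6,6,6,6,6,6]

```text
time_s: 5.0
eef_pos: [435.7, 64.3, 156.8]
eef_rot: [[0.015, 1.0, -0.0], [1.0, -0.015, 0.0], [0.0, -0.0, -1.0]]
wrist_force: [0.6, 0.5, -2.6]
finger_gap: 63.8
grip_force: 25.0
```

arm_command:
  dp:
    - [-3.2,-0.3,0.5]
    - [-2.7,-0.2,1.5]
    - [-1.9,0,2]
    - [-1.2,0,2]
    - [0,0,2]
    - [0,0,1.5]
    - [0,0,1]
    - [0,0,0.4]
  delta_rot:
    - [0,0,0]
    - [0,0,0]
    - [0,0,0]
    - [0,0,0]
    - [0,0,0]
    - [0,0,0]
    - [0,0,0]
    - [0,0,0]
  claw: [6,6,6,6,6,6,6,6]

```text
time_s: 5.8
eef_pos: [429.5, -24.2, 47.0]
eef_rot: [[0.015, 1.0, -0.001], [1.0, -0.015, 0.0], [0.0, -0.001, -1.0]]
wrist_force: [0.2, 0.3, -2.5]
finger_gap: 63.7
grip_force: 25.0
```

```bash
python3 -c "
from h import *
plan(430,-24,36,-0.015)"
```

```text
t 5.8 p [429.5 -24.2  47. ] psi -0.0152 tilt [-0.0015  0.0004] gap 63.7 F [ 0.2  0.3 -2.5] q1,6 [-0.23 -0.22]
 rotz -0.0002 then dp cm [0.02 0.05 1.1 ]
```

arm_command:
  dp:
    - [0,0,0.3]
    - [0,0,0.3]
    - [0,0,0.15]
    - [0,0,0.1]
    - [0,0,0.1]
    - [0,0,0.1]
    - [0,0,0]
    - [0,0,0]
  delta_rot:
    - [0,0,0]
    - [0,0,0]
    - [0,0,0]
    - [0,0,0]
    - [0,0,0]
    - [0,0,0]
    - [0,0,0]
    - [0,0,0]
  claw: [6,6,6,6,6,6,6,6]

```text
time_s: 6.6
eef_pos: [429.9, -24.3, 37.2]
eef_rot: [[0.015, 1.0, 0.0], [1.0, -0.015, 0.0], [0.0, 0.0, -1.0]]
wrist_force: [0.4, 1.1, -2.4]
finger_gap: 63.8
grip_force: 25.0
```

arm_command:
  dp:
    - [0,0,0.1]
    - [0,0,0.05]
    - [0,0,0]
    - [0,0,0]
    - [0,0,0]
    - [0,0,0]
    - [0,0,0]
    - [0,0,0]
  delta_rot:
    - [0,0,0]
    - [0,0,0]
    - [0,0,0]
    - [0,0,0]
    - [0,0,0]
    - [0,0,0]
    - [0,0,0]
    - [0,0,0]
  claw: [6,6,6,6,6,6,6,6]

```text
time_s: 7.4
eef_pos: [430.0, -24.4, 36.2]
eef_rot: [[0.015, 1.0, 0.001], [1.0, -0.015, -0.0], [-0.0, 0.001, -1.0]]
wrist_force: [-2.1, 0.2, 4.9]
finger_gap: 64.2
grip_force: 25.0
```

arm_command:
  dp:
    - [0,0,0]
    - [0,0,0]
    - [0,0,0]
    - [0,0,-0.5]
    - [0,0,-1.5]
    - [0,0,-2]
    - [0,0,-1.5]
    - [0,0,-0.5]
  delta_rot:
    - [0,0,0]
    - [0,0,0]
    - [0,0,0]
    - [0,0,0]
    - [0,0,0]
    - [0,0,0]
    - [0,0,0.1]
    - [0,0,0.14]
  claw: [6.8,7.4,7.8,7.8,7.8,7.8,7.8,7.8]

```text
time_s: 8.2
eef_pos: [430.7, -24.5, 97.4]
eef_rot: [[0.257, 0.966, 0.003], [0.966, -0.257, -0.001], [0.0, 0.003, -1.0]]
wrist_force: [-0.0, -0.1, 0.9]
finger_gap: 77.6
grip_force: 0.0
```

arm_command:
  dp:
    - [0,0,0]
    - [0,0,0]
    - [0,0,0]
    - [0,0,0]
    - [0,0,0]
    - [0,0,0]
    - [0,0,0]
    - [0,0,0]
  delta_rot:
    - [0,0,0.14]
    - [0,0,0.14]
    - [0,0,0.14]
    - [0,0,0.14]
    - [0,0,0.14]
    - [0,0,0.14]
    - [0,0,0.14]
    - [0,0,0.14]
  claw: [7,7,7,7,7,7,7,7]

```text
time_s: 9.0
eef_pos: [429.9, -24.3, 96.0]
eef_rot: [[0.982, 0.189, 0.0], [0.189, -0.982, 0.0], [0.0, 0.0, -1.0]]
wrist_force: [-0.1, 0.0, 0.1]
finger_gap: 69.6
grip_force: 0.0
```

Run:
```python
from m import *
plan(430,-24.4,36,-1.586)
a=snap('top','t2.png');b=snap('side','s2.png')
v=np.hstack([cv2.resize(a[190:290,200:300],(400,400),interpolation=cv2.INTER_CUBIC),cv2.resize(b[170:270,160:260],(400,400),interpolation=cv2.INTER_CUBIC)])
cv2.imwrite('pics/v2.png',v)
```

```text
t 9.0 p [429.9 -24.3  96. ] psi -1.3809 tilt [0.0002 0.    ] gap 69.6 F [-0.1  0.   0.1] q1,6 [-0.23  1.15]
 rotz 0.2051 then dp cm [0.01 0.01 6.  ]
```

View pics/v2.png

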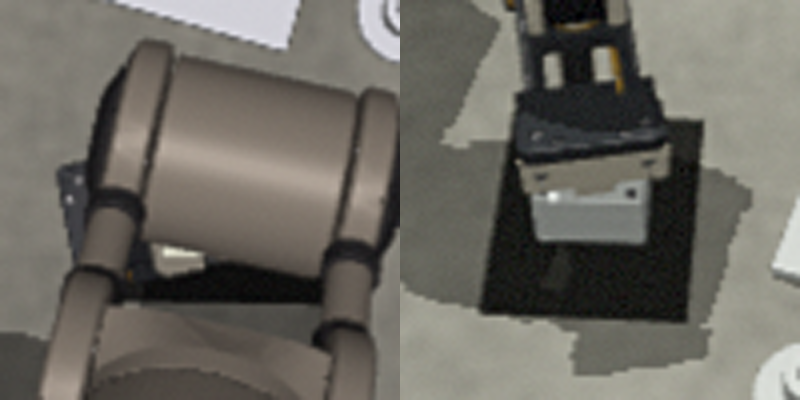

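The casting stands flat on the pad under the gripper, at about (590,190) in the right-hand panel, and the arm hides it in the top view.

arm_command:
  dp:
    - [0,0,0]
    - [0,0,0]
    - [0,0,1]
    - [0,0,1.5]
    - [0,0,1.5]
    - [0,0,1.2]
    - [0,0,0.7]
    - [0,0,0.3]
  delta_rot:
    - [0,0,0.1025]
    - [0,0,0.1025]
    - [0,0,0]
    - [0,0,0]
    - [0,0,0]
    - [0,0,0]
    - [0,0,0]
    - [0,0,0]
  claw: [7,7,7,7,7,7,7,7]

```text
time_s: 9.9
eef_pos: [429.5, -24.2, 32.9]
eef_rot: [[1.0, -0.007, -0.001], [-0.007, -1.0, 0.0], [-0.001, -0.0, -1.0]]
wrist_force: [0.8, 0.3, 0.3]
finger_gap: 70.0
grip_force: 0.0
```

arm_command:
  dp:
    - [0,0,0]
    - [0,0,0]
    - [0,0,0]
    - [0,0,0]
    - [0,0,0]
    - [0,0,0]
    - [0,0,0]
    - [0,0,0]
  delta_rot:
    - [0,0,0]
    - [0,0,0]
    - [0,0,0]
    - [0,0,0]
    - [0,0,0]
    - [0,0,0]
    - [0,0,0]
    - [0,0,0]
  claw: [6.2,5.6,5,4.6,4.2,4,4,4]

```text
time_s: 10.7
eef_pos: [430.0, -24.1, 34.0]
eef_rot: [[1.0, -0.009, 0.001], [-0.009, -1.0, 0.0], [0.001, -0.0, -1.0]]
wrist_force: [-0.8, 3.5, 6.8]
finger_gap: 43.8
grip_force: 25.0
```

arm_command:
  dp:
    - [0,0,-0.5]
    - [0,0,-1]
    - [0,0,-2]
    - [0,0,-2]
    - [0,0,-2]
    - [0,0,-2]
    - [0,0,-2]
    - [0,0,-1]
  delta_rot:
    - [0,0,0]
    - [0,0,0]
    - [0,0,0]
    - [0,0,0]
    - [0,0,0]
    - [0,0,0]
    - [0,0,0]
    - [0,0,0]
  claw: [4,4,4,4,4,4,4,4]

```text
time_s: 11.5
eef_pos: [430.3, -24.6, 160.6]
eef_rot: [[1.0, -0.009, 0.002], [-0.009, -1.0, -0.001], [0.002, 0.001, -1.0]]
wrist_force: [0.2, -0.7, -3.8]
finger_gap: 43.9
grip_force: 25.0
```

```bash
python3 -c "
from h import *
plan(464.7,-295.4,100,-1.546)"
```

```text
t 11.5 p [430.3 -24.6 160.6] psi -1.5802 tilt [ 0.0024 -0.0007] gap 43.9 F [ 0.2 -0.7 -3.8] q1,6 [-0.24  1.35]
 rotz -0.0342 then dp cm [ 2.77 27.16  6.06]
```

arm_command:
  dp:
    - [0.3,2,0]
    - [0.35,3.5,0]
    - [0.35,4,0]
    - [0.35,4,0]
    - [0.35,4,0]
    - [0.35,4,0]
    - [0.35,3.5,0]
    - [0.37,2.16,0]
  delta_rot:
    - [0,0,-0.036]
    - [0,0,0]
    - [0,0,0]
    - [0,0,0]
    - [0,0,0]
    - [0,0,0]
    - [0,0,0]
    - [0,0,0]
  claw: [4,4,4,4,4,4,4,4]

```text
time_s: 12.3
eef_pos: [463.6, -297.8, 158.2]
eef_rot: [[1.0, 0.025, -0.001], [0.025, -1.0, -0.0], [-0.001, 0.0, -1.0]]
wrist_force: [0.2, 0.2, -3.7]
finger_gap: 43.5
grip_force: 25.0
```

```bash
python3 -c "
from h import *
plan(464.7,-295.4,95,-1.544)"
```

```text
t 12.3 p [ 463.6 -297.8  158.2] psi -1.5461 tilt [-0.0006 -0.0001] gap 43.5 F [ 0.2  0.2 -3.7] q1,6 [-0.71  0.84]
 rotz -0.0021 then dp cm [ 0.11 -0.24  6.32]
```

arm_command:
  dp:
    - [0.1,-0.2,1]
    - [0,0,1.5]
    - [0,0,1.5]
    - [0,0,1.2]
    - [0,0,0.8]
    - [0,0,0.3]
    - [0,0,0]
    - [0,0,0]
  delta_rot:
    - [0,0,0]
    - [0,0,0]
    - [0,0,0]
    - [0,0,0]
    - [0,0,0]
    - [0,0,0]
    - [0,0,0]
    - [0,0,0]
  claw: [4,4,4,4,4,4,4,4]

```text
time_s: 13.1
eef_pos: [465.4, -293.3, 96.2]
eef_rot: [[1.0, 0.027, 0.001], [0.027, -1.0, -0.001], [0.001, 0.001, -1.0]]
wrist_force: [0.3, 0.2, -3.9]
finger_gap: 43.5
grip_force: 25.0
```

Run:
```python
from h import *
plan(464.7,-295.4,60,-1.544)
b=snap('side','s3.png')
v=cv2.resize(b[270:380,170:290],(654,600),interpolation=cv2.INTER_CUBIC)
cv2.imwrite('pics/v3.png',v)
```

```text
t 13.1 p [ 465.4 -293.3   96.2] psi -1.5441 tilt [ 0.0008 -0.0006] gap 43.5 F [ 0.3  0.2 -3.9] q1,6 [-0.7   0.84]
 rotz -0.0001 then dp cm [-0.07  0.21  3.62]
```

View pics/v3.png

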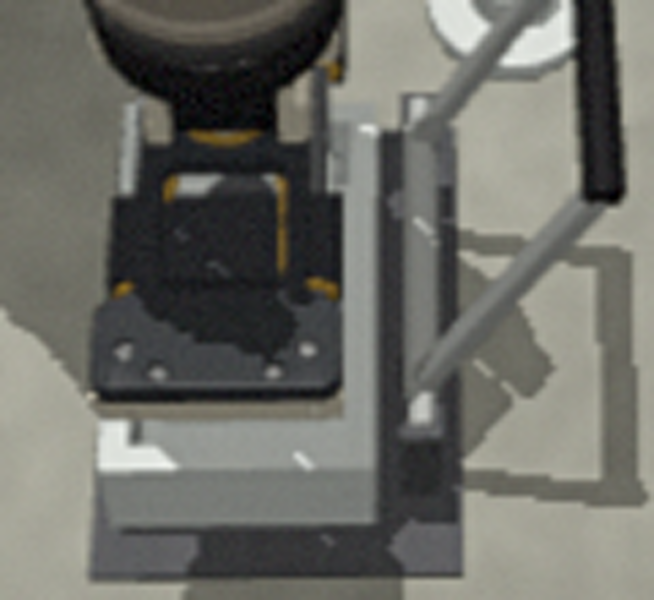

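The gripper hides the casting here, so I rely on the measured numbers. I lower it slowly and watch the force.

arm_command:
  dp:
    - [-0.07,0.2,0]
    - [0,0,0.5]
    - [0,0,0.8]
    - [0,0,0.8]
    - [0,0,0.8]
    - [0,0,0.8]
    - [0,0,0.8]
    - [0,0,0.3]
  delta_rot:
    - [0,0,0]
    - [0,0,0]
    - [0,0,0]
    - [0,0,0]
    - [0,0,0]
    - [0,0,0]
    - [0,0,0]
    - [0,0,0]
  claw: [4,4,4,4,4,4,4,4]

```text
time_s: 13.95
eef_pos: [464.0, -294.8, 46.5]
eef_rot: [[1.0, 0.027, -0.001], [0.027, -1.0, 0.001], [-0.001, -0.001, -1.0]]
wrist_force: [0.1, -0.2, -3.5]
finger_gap: 44.0
grip_force: 25.0
```

```bash
python3 -c "
from h import *
plan(464.7,-295.4,37,-1.544)"
```

```text
t 13.95 p [ 464.  -294.8   46.5] psi -1.5442 tilt [-0.0013  0.0012] gap 44.0 F [ 0.1 -0.2 -3.5] q1,6 [-0.71  0.84]
 rotz -0.0002 then dp cm [0.07 0.06 0.95]
```

arm_command:
  dp:
    - [0.05,0.03,0.2]
    - [0,0,0.2]
    - [0,0,0.2]
    - [0,0,0.15]
    - [0,0,0.1]
    - [0,0,0.05]
    - [0,0,0]
    - [0,0,0]
  delta_rot:
    - [0,0,0]
    - [0,0,0]
    - [0,0,0]
    - [0,0,0]
    - [0,0,0]
    - [0,0,0]
    - [0,0,0]
    - [0,0,0]
  claw: [4,4,4,4,4,4,4,4]

```text
time_s: 14.75
eef_pos: [464.9, -295.5, 38.7]
eef_rot: [[1.0, 0.027, 0.0], [0.027, -1.0, 0.0], [0.0, -0.0, -1.0]]
wrist_force: [0.2, 0.4, -3.3]
finger_gap: 44.0
grip_force: 25.0
```

arm_command:
  dp:
    - [0,0,0.1]
    - [0,0,0.05]
    - [0,0,0.05]
    - [0,0,0]
    - [0,0,0]
    - [0,0,0]
    - [0,0,0]
    - [0,0,0]
  delta_rot:
    - [0,0,0]
    - [0,0,0]
    - [0,0,0]
    - [0,0,0]
    - [0,0,0]
    - [0,0,0]
    - [0,0,0]
    - [0,0,0]
  claw: [4,4,4,4,4,4,4,4]

```text
time_s: 15.55
eef_pos: [464.9, -295.5, 37.1]
eef_rot: [[1.0, 0.027, 0.0], [0.027, -1.0, -0.0], [0.0, 0.0, -1.0]]
wrist_force: [-2.8, 1.7, 4.6]
finger_gap: 44.1
grip_force: 25.0
```

arm_command:
  dp:
    - [0,0,0]
    - [0,0,0]
    - [0,0,0]
    - [0,0,-0.5]
    - [0,0,-1.5]
    - [0,0,-2.5]
    - [0,0,-2.5]
    - [0,0,-3]
  delta_rot:
    - [0,0,0]
    - [0,0,0]
    - [0,0,0]
    - [0,0,0]
    - [0,0,0]
    - [0,0,0]
    - [0,0,0]
    - [0,0,0]
  claw: [5,5.6,6,6,6,6,6,6]

```text
time_s: 16.35
eef_pos: [464.6, -295.2, 137.4]
eef_rot: [[1.0, 0.027, -0.001], [0.027, -1.0, 0.001], [-0.001, -0.001, -1.0]]
wrist_force: [0.7, 0.7, -0.5]
finger_gap: 60.4
grip_force: 0.0
```

```bash
python3 -c "
from h import *
plan(603.1,-16.2,100,-1.87)"
```

```text
t 16.35 p [ 464.6 -295.2  137.4] psi -1.5442 tilt [-0.0008  0.0008] gap 60.4 F [ 0.7  0.7 -0.5] q1,6 [-0.71  0.84]
 rotz 0.3258 then dp cm [  5.01 -30.75   3.74]
```

arm_command:
  dp:
    - [0,-2,0]
    - [0,-3.5,0]
    - [0,-4,0]
    - [0,-4,0]
    - [1,-4,0]
    - [1.5,-4,0]
    - [2,-3,0]
    - [2,-2,0]
  delta_rot:
    - [0,0,0]
    - [0,0,0]
    - [0,0,0]
    - [0,0,0]
    - [0,0,0]
    - [0,0,0.1]
    - [0,0,0.12]
    - [0,0,0.1]
  claw: [6,6,6,6,6,5.5,5,5]

```text
time_s: 17.15
eef_pos: [530.2, -33.2, 137.3]
eef_rot: [[0.956, -0.292, 0.0], [-0.292, -0.956, 0.0], [0.0, -0.0, -1.0]]
wrist_force: [0.2, 0.1, -0.2]
finger_gap: 50.3
grip_force: 0.0
```

Run:
```python
from h import *
plan(603.1,-16.2,90,-1.866)
a=snap('top','t4.png');b=snap('side','s4.png')
v=np.hstack([cv2.resize(a[195:255,320:395],(400,320),interpolation=cv2.INTER_CUBIC),cv2.resize(b[280:370,180:255],(400,480),interpolation=cv2.INTER_CUBIC)[:320]])
cv2.imwrite('pics/v4.png',v)
```

```text
t 17.15 p [530.2 -33.2 137.3] psi -1.8668 tilt [0.0004 0.0003] gap 50.3 F [ 0.2  0.1 -0.2] q1,6 [-0.21  1.66]
 rotz -0.0008 then dp cm [ 6.48 -3.74  4.73]
```

View pics/v4.png

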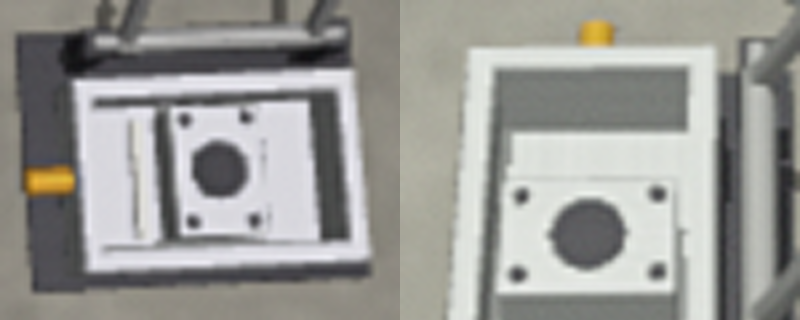

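The casting lies flat in the chamber, square to the rails: bore at (220,168) in the left-hand panel.

arm_command:
  dp:
    - [1.5,-0.9,0]
    - [2,-1,0]
    - [2,-1,0]
    - [0.98,-0.84,1]
    - [0,0,1.5]
    - [0,0,1.2]
    - [0,0,0.7]
    - [0,0,0.3]
  delta_rot:
    - [0,0,0]
    - [0,0,0]
    - [0,0,0]
    - [0,0,0]
    - [0,0,0]
    - [0,0,0]
    - [0,0,0]
    - [0,0,0]
  claw: [5,5,5,5,5,5,5,5]

```text
time_s: 18.05
eef_pos: [601.9, -18.9, 89.0]
eef_rot: [[0.957, -0.289, -0.001], [-0.289, -0.957, 0.0], [-0.001, 0.0, -1.0]]
wrist_force: [0.0, 0.0, 0.5]
finger_gap: 50.2
grip_force: 0.0
```

Run:
```python
from m import *
plan(603.1,-16.2,36,-1.866)
a=cv2.imread('pics/t4.png');b=cv2.imread('pics/s4.png')
d=lambda q:q.max(2)<100
comp('top',a,(555,342,575,370),d,46);comp('side',b,(328,500,350,530),d,46)
for n,im in(('top',a),('side',b)): comp(n,im,(515,318,612,392) if n=='top' else (290,448,376,575),lambda a:a.min(2)>170,56)
```

```text
t 18.05 p [601.9 -18.9  89. ] psi -1.8643 tilt [-0.0015  0.0003] gap 50.2 F [0.  0.  0.5] q1,6 [-0.16  1.71]
 rotz 0.0017 then dp cm [ 0.03 -0.3   5.3 ]
top 76 c [ 466.7 -295.8] size [23.3 22.5] ang 42.55
side 103 c [ 465.1 -299.4] size [23.2 18.2] ang 0.87
top 1291 c [ 466.  -295.4] size [ 91.1 135.1] ang 1.32
side 2097 c [ 463.6 -294.7] size [ 94.1 135.8] ang 0.96
```

arm_command:
  dp:
    - [0.05,-0.25,0.5]
    - [0,0,1]
    - [0,0,1.2]
    - [0,0,1.2]
    - [0,0,0.8]
    - [0,0,0.4]
    - [0,0,0.2]
    - [0,0,0]
  delta_rot:
    - [0,0,0]
    - [0,0,0]
    - [0,0,0]
    - [0,0,0]
    - [0,0,0]
    - [0,0,0]
    - [0,0,0]
    - [0,0,0]
  claw: [5,5,5,5,5,5,5,5]

```text
time_s: 18.85
eef_pos: [603.9, -16.4, 36.6]
eef_rot: [[0.957, -0.289, -0.0], [-0.289, -0.957, 0.0], [-0.0, -0.0, -1.0]]
wrist_force: [-0.4, -0.5, 0.5]
finger_gap: 50.0
grip_force: 0.0
```

arm_command:
  dp:
    - [0,0,0]
    - [0,0,0]
    - [0,0,0]
    - [0,0,0]
    - [0,0,0]
    - [0,0,0]
    - [0,0,0]
    - [0,0,0]
  delta_rot:
    - [0,0,0]
    - [0,0,0]
    - [0,0,0]
    - [0,0,0]
    - [0,0,0]
    - [0,0,0]
    - [0,0,0]
    - [0,0,0]
  claw: [4.2,3.5,2.8,2.2,1.7,1.3,1.3,1.3]
  grip_force: 35

```text
time_s: 19.65
eef_pos: [604.0, -16.0, 36.9]
eef_rot: [[0.957, -0.289, 0.001], [-0.289, -0.957, 0.0], [0.0, -0.001, -1.0]]
wrist_force: [-0.4, 3.1, 1.1]
finger_gap: 17.9
grip_force: 35.0
```

arm_command:
  dp:
    - [0,0,-0.4]
    - [0,0,-0.8]
    - [0,0,-1.5]
    - [0,0,-2]
    - [0,0,-2]
    - [0,0,-2]
    - [-1,0,-1.3]
    - [-2,0,0]
  delta_rot:
    - [0,0,0]
    - [0,0,0]
    - [0,0,0]
    - [0,0,0]
    - [0,0,0]
    - [0,0,0]
    - [0,0,0]
    - [0,0,0]
  claw: [1.3,1.3,1.3,1.3,1.3,1.3,1.3,1.3]

```text
time_s: 20.45
eef_pos: [576.7, -8.5, 139.1]
eef_rot: [[0.957, -0.29, 0.005], [-0.29, -0.957, -0.001], [0.005, -0.0, -1.0]]
wrist_force: [-0.5, -0.2, -4.8]
finger_gap: 17.9
grip_force: 35.0
```

arm_command:
  dp:
    - [-3,0,0]
    - [-3,0,0]
    - [-3,0,0]
    - [-2,0,0]
    - [0,0,0]
    - [0,0,0]
    - [0,0,0]
    - [0,0,0]
  delta_rot:
    - [0,0,0]
    - [0,0,0]
    - [0,0,0]
    - [0,0,0]
    - [0,0,-0.08]
    - [0,0,-0.08]
    - [0,0,-0.08]
    - [0,0,-0.08]
  claw: [1.3,1.3,1.3,1.3,1.3,1.3,1.3,1.3]

```text
time_s: 21.25
eef_pos: [469.5, 23.9, 137.0]
eef_rot: [[1.0, 0.03, -0.0], [0.03, -1.0, -0.0], [-0.0, 0.0, -1.0]]
wrist_force: [0.8, -0.5, -4.3]
finger_gap: 17.6
grip_force: 35.0
```

Run:
```python
from m import *
plan(465.3,-295.2,137,-1.544)
a=snap('top','t5.png');b=snap('side','s5.png')
v=np.hstack([cv2.resize(a[150:300,200:350],(400,400)),cv2.resize(b[150:300,150:300],(400,400))])
cv2.imwrite('pics/v5.png',v)
```

```text
t 21.25 p [469.5  23.9 137. ] psi -1.5409 tilt [-0.0001 -0.0003] gap 17.6 F [ 0.8 -0.5 -4.3] q1,6 [-0.11  1.43]
 rotz 0.0031 then dp cm [-1.28 31.89  0.  ]
```

View pics/v5.png

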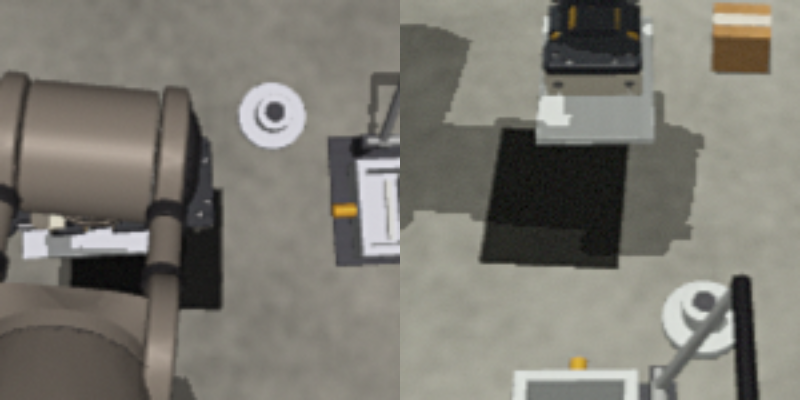

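The lid is held level; its front corners are at (536,142) and (655,143) in the right-hand panel.

Run:
```python
from m import *
b=cv2.imread('pics/s5.png')
for z in(105,113):
  for u in((136-.5)*.375,(255-.5)*.375): print(z,onz('side',(150+u,150+142*.375),z).round(1))
print([proj('side',[469.5+sx*48-0.027*-70*0,23.9-70,z]).round(1) for sx in(-1,1) for z in(105,113)])
```

```text
105 [421.4 -48.2 105. ]
105 [518.7 -46.1 105. ]
113 [422.5 -54.7 113. ]
113 [518.7 -52.6 113. ]
[array([201. , 202.5]), array([200.7, 200.2]), array([244.9, 203.2]), array([244.9, 200.9])]
```

arm_command:
  dp:
    - [-0.15,2,0]
    - [-0.15,3.5,0]
    - [-0.15,4,0]
    - [-0.15,4,0]
    - [-0.15,4,0]
    - [-0.15,4,0]
    - [-0.15,4,0]
    - [-0.15,3.5,0]
  delta_rot:
    - [0,0,0]
    - [0,0,0]
    - [0,0,0]
    - [0,0,0]
    - [0,0,0]
    - [0,0,0]
    - [0,0,0]
    - [0,0,0]
  claw: [1.3,1.3,1.3,1.3,1.3,1.3,1.3,1.3]

```text
time_s: 22.15
eef_pos: [465.0, -268.2, 136.8]
eef_rot: [[1.0, 0.023, -0.0], [0.023, -1.0, -0.0], [-0.0, 0.0, -1.0]]
wrist_force: [0.8, 0.2, -5.0]
finger_gap: 17.6
grip_force: 35.0
```

Run:
```python
from m import *
plan(465.3,-295.2,137,-1.544)
```

```text
t 22.15 p [ 465.  -268.2  136.8] psi -1.5475 tilt [-0.0001 -0.0002] gap 17.6 F [ 0.8  0.2 -5. ] q1,6 [-0.67  0.88]
 rotz -0.0035 then dp cm [-0.04  2.7  -0.02]
```

arm_command:
  dp:
    - [-0.05,1.5,0]
    - [0,1.2,0]
    - [0,0,0.5]
    - [0,0,1]
    - [0,0,1]
    - [0,0,0.7]
    - [0,0,0.5]
    - [0,0,0.2]
  delta_rot:
    - [0,0,-0.003]
    - [0,0,0]
    - [0,0,0]
    - [0,0,0]
    - [0,0,0]
    - [0,0,0]
    - [0,0,0]
    - [0,0,0]
  claw: [1.3,1.3,1.3,1.3,1.3,1.3,1.3,1.3]

```text
time_s: 22.95
eef_pos: [465.7, -292.5, 96.9]
eef_rot: [[1.0, 0.03, -0.001], [0.03, -1.0, 0.001], [-0.001, -0.001, -1.0]]
wrist_force: [-0.5, -0.6, -4.3]
finger_gap: 17.6
grip_force: 35.0
```

Run:
```python
from m import *
plan(465.0,-295.3,88,-1.544)
b=snap('side','s6.png')
cv2.imwrite('pics/v6.png',cv2.resize(b[265:385,160:280],(600,600),interpolation=cv2.INTER_CUBIC))
```

```text
t 22.95 p [ 465.7 -292.5   96.9] psi -1.5406 tilt [-0.0009  0.0009] gap 17.6 F [-0.5 -0.6 -4.3] q1,6 [-0.7   0.84]
 rotz 0.0034 then dp cm [-0.08  0.28  0.89]
```

View pics/v6.png

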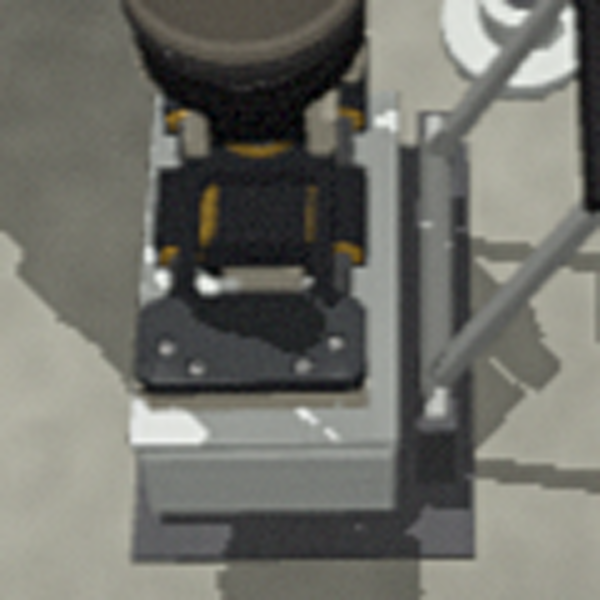

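The lid is over the chamber: its front edge runs from (131,445) to (397,445), square above the chamber front at (142–397).

arm_command:
  dp:
    - [-0.06,0.25,0]
    - [0,0,0.1]
    - [0,0,0.1]
    - [0,0,0.15]
    - [0,0,0.15]
    - [0,0,0.15]
    - [0,0,0.1]
    - [0,0,0]
  delta_rot:
    - [0,0,0.003]
    - [0,0,0]
    - [0,0,0]
    - [0,0,0]
    - [0,0,0]
    - [0,0,0]
    - [0,0,0]
    - [0,0,0]
  claw: [1.3,1.3,1.3,1.3,1.3,1.3,1.3,1.3]

```text
time_s: 23.8
eef_pos: [465.2, -295.5, 90.0]
eef_rot: [[1.0, 0.027, -0.0], [0.027, -1.0, 0.0], [-0.0, -0.0, -1.0]]
wrist_force: [-0.6, 0.1, -4.3]
finger_gap: 17.8
grip_force: 35.0
```

arm_command:
  dp:
    - [0,0,0.1]
    - [0,0,0.05]
    - [0,0,0.05]
    - [0,0,0.05]
    - [0,0,0]
    - [0,0,0]
    - [0,0,0]
    - [0,0,0]
  delta_rot:
    - [0,0,0]
    - [0,0,0]
    - [0,0,0]
    - [0,0,0]
    - [0,0,0]
    - [0,0,0]
    - [0,0,0]
    - [0,0,0]
  claw: [1.3,1.3,1.3,1.3,1.3,1.3,1.3,1.3]

```text
time_s: 24.6
eef_pos: [465.3, -295.6, 87.9]
eef_rot: [[1.0, 0.027, 0.0], [0.027, -1.0, -0.0], [0.0, 0.0, -1.0]]
wrist_force: [-1.6, 1.1, -0.8]
finger_gap: 17.9
grip_force: 35.0
```

arm_command:
  dp:
    - [0,0,0]
    - [0,0,0]
    - [0,0,0]
    - [0,0,-0.5]
    - [0,0,-2]
    - [0,0,-4]
    - [0,0,-4.5]
    - [0,0,-4.5]
  delta_rot:
    - [0,0,0]
    - [0,0,0]
    - [0,0,0]
    - [0,0,0]
    - [0,0,0]
    - [0,0,0]
    - [0,0,0]
    - [0,0,0]
  claw: [2.5,3.5,4.5,5,5,5,5,5]

```text
time_s: 25.4
eef_pos: [465.0, -295.4, 244.7]
eef_rot: [[1.0, 0.027, -0.0], [0.027, -1.0, 0.0], [-0.0, -0.0, -1.0]]
wrist_force: [0.2, -0.8, 0.1]
finger_gap: 50.0
grip_force: 0.0
```

arm_command:
  dp:
    - [0,0,-3]
    - [0,0,-2]
    - [0,0,0]
    - [0,0,0]
    - [0,0,0]
    - [0,0,0]
    - [0,0,0]
    - [0,0,0]
  delta_rot:
    - [0,0,-0.14]
    - [0,0,-0.14]
    - [0,0,-0.14]
    - [0,0,-0.14]
    - [0,0,-0.14]
    - [0,0,-0.14]
    - [0,0,-0.14]
    - [0,0,-0.14]
  claw: [5,5,5,5,5,5,5,5]

```text
time_s: 26.2
eef_pos: [465.2, -295.6, 293.2]
eef_rot: [[0.406, 0.914, 0.0], [0.914, -0.406, -0.0], [-0.0, 0.001, -1.0]]
wrist_force: [0.2, 0.1, 1.2]
finger_gap: 50.0
grip_force: 0.0
```

arm_command:
  dp:
    - [0,0,0]
    - [0,0,0]
    - [0,0,0]
    - [0,0,0]
    - [0,0,0]
    - [0,0,0]
    - [0,0,0]
    - [0,0,0]
  delta_rot:
    - [0,0,-0.14]
    - [0,0,-0.14]
    - [0,0,-0.14]
    - [0,0,-0.03]
    - [0,0,0]
    - [0,0,0]
    - [0,0,0]
    - [0,0,0]
  claw: [5,5,5,5,5,5,5,5]

```text
time_s: 27.0
eef_pos: [465.2, -295.6, 292.7]
eef_rot: [[-0.025, 1.0, 0.0], [1.0, 0.025, 0.0], [0.0, 0.0, -1.0]]
wrist_force: [0.1, -0.1, 0.6]
finger_gap: 49.9
grip_force: 0.0
```

Run:
```python
from m import *
plan(580,-293,212,0.027)
a=snap('top','t7.png');b=snap('side','s7.png')
d=lambda q:q.max(2)<50
c=[]
from m import S
for n,im,box in(('top',a,(545,255,625,275)),('side',b,(420,390,447,485))):
    P=comp(n,im,box,d,207); r=cv2.minAreaRect(P)[0]; c.append(ray(n,proj(n,[*r,207])))
A=np.hstack([c[0][1][:,None],-c[1][1][:,None]]);k=np.linalg.lstsq(A,c[1][0]-c[0][0],rcond=None)[0]
print(c[0][0]+k[0]*c[0][1],c[1][0]+k[1]*c[1][1])
cv2.imwrite('pics/v7.png',np.hstack([cv2.resize(a[150:262,290:402],(400,400)),cv2.resize(b[235:375,160:300],(400,400))]))
```

```text
t 27.0 p [ 465.2 -295.6  292.7] psi 0.0248 tilt [0.     0.0001] gap 49.9 F [ 0.1 -0.1  0.6] q1,6 [-0.71 -0.73]
 rotz -0.0022 then dp cm [-0.05 11.48  8.07]
top 155 c [ 581.5 -331.4] size [37.8 27.9] ang 89.11
side 350 c [ 578.9 -290.5] size [11.4 98.3] ang 1.66
[ 572.03493515 -316.31760046  250.54935921] [ 575.59685251 -315.76188683  251.1336167 ]
```

View pics/v7.png

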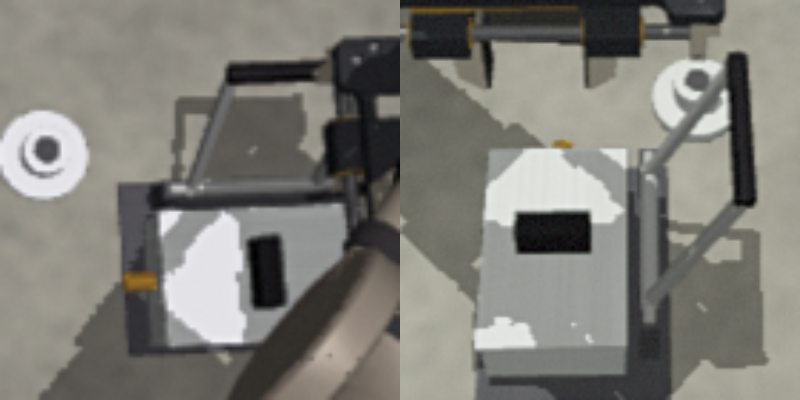

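arm_command:
  dp:
    - [0,1.5,0]
    - [0,2.5,0]
    - [0,3,0]
    - [0,2.5,0]
    - [0,1.5,0]
    - [0,0.5,0.5]
    - [0,0,1]
    - [0,0,1]
  delta_rot:
    - [0,0,0]
    - [0,0,0]
    - [0,0,0]
    - [0,0,0]
    - [0,0,0]
    - [0,0,0]
    - [0,0,0]
    - [0,0,0]
  claw: [5,5,5,5,5,5,5,5]

```text
time_s: 27.9
eef_pos: [579.5, -292.6, 266.6]
eef_rot: [[-0.025, 1.0, -0.001], [1.0, 0.025, 0.0], [0.0, -0.001, -1.0]]
wrist_force: [0.2, 0.1, -0.4]
finger_gap: 50.1
grip_force: 0.0
```

Run:
```python
from m import *
plan(580,-292.5,212,0.027)
```

```text
t 27.9 p [ 579.5 -292.6  266.6] psi 0.0255 tilt [-0.0008  0.0003] gap 50.1 F [ 0.2  0.1 -0.4] q1,6 [-0.59 -0.61]
 rotz -0.0015 then dp cm [0.01 0.05 5.46]
```

arm_command:
  dp:
    - [0,0,1]
    - [0,0,1.2]
    - [0,0,1.2]
    - [0,0,1]
    - [0,0,0.5]
    - [0,0,0.3]
    - [0,0,0.1]
    - [0,0,0]
  delta_rot:
    - [0,0,0]
    - [0,0,0]
    - [0,0,0]
    - [0,0,0]
    - [0,0,0]
    - [0,0,0]
    - [0,0,0]
    - [0,0,0]
  claw: [5,5,5,5,5,5,5,5]

```text
time_s: 28.7
eef_pos: [580.4, -292.7, 215.0]
eef_rot: [[-0.026, 1.0, 0.001], [1.0, 0.026, -0.0], [-0.0, 0.001, -1.0]]
wrist_force: [0.4, -0.8, -0.6]
finger_gap: 50.2
grip_force: 0.0
```

arm_command:
  dp:
    - [0,0,0]
    - [0,0,0]
    - [0,0,0]
    - [0,0,0]
    - [0,0,0]
    - [0,0,0]
    - [0,0,0]
    - [0,0,0]
  delta_rot:
    - [0,0,0]
    - [0,0,0]
    - [0,0,0]
    - [0,0,0]
    - [0,0,0]
    - [0,0,0]
    - [0,0,0]
    - [0,0,0]
  claw: [4.2,3.5,2.8,2.2,1.6,1.2,1,1]
  grip_force: 20

```text
time_s: 29.5
eef_pos: [579.9, -292.6, 214.5]
eef_rot: [[-0.026, 1.0, -0.001], [1.0, 0.026, 0.0], [0.0, -0.001, -1.0]]
wrist_force: [-1.7, -0.6, -1.9]
finger_gap: 13.2
grip_force: 20.0
```

Run:
```python
from m import *
s,p,R,ps=st(); print(p,s['finger_gap'],s['wrist_force'])
# bar position from gripped x: hinge (527,.),70
ca=-(p[0]-527)/150; a0=np.arccos(ca); zb=70+150*np.sin(a0); print('a0',a0,'zb',zb)
N=24
aa=np.linspace(a0,0,N+1); X=-150*np.cos(aa)/10; Z=150*np.sin(aa)/10
print(np.c_[np.diff(X),-np.diff(Z)].round(2).tolist())
```

```text
[ 579.89226504 -292.63481278  214.50301415] 13.168414078352356 [-1.70109148 -0.57183518 -1.87437392]
a0 1.9311605660407105 zb 210.36526742453538
[[-1.15, -0.38], [-1.17, -0.29], [-1.19, -0.19], [-1.2, -0.09], [-1.21, 0.0], [-1.2, 0.1], [-1.19, 0.2], [-1.17, 0.29], [-1.14, 0.38], [-1.11, 0.47], [-1.07, 0.56], [-1.02, 0.65], [-0.96, 0.73], [-0.9, 0.8], [-0.84, 0.87], [-0.76, 0.94], [-0.68, 0.99], [-0.6, 1.05], [-0.52, 1.09], [-0.43, 1.13], [-0.34, 1.16], [-0.24, 1.18], [-0.15, 1.2], [-0.05, 1.21]]
```

arm_command:
  dp:
    - [0,-1.15,-0.38]
    - [0,-1.17,-0.29]
    - [0,-1.19,-0.19]
    - [0,-1.2,-0.09]
    - [0,-1.21,0]
    - [0,-1.2,0.1]
    - [0,-1.19,0.2]
    - [0,-1.17,0.29]
  delta_rot:
    - [0,0,0]
    - [0,0,0]
    - [0,0,0]
    - [0,0,0]
    - [0,0,0]
    - [0,0,0]
    - [0,0,0]
    - [0,0,0]
  claw: [1,1,1,1,1,1,1,1]

```text
time_s: 30.3
eef_pos: [484.9, -294.8, 219.6]
eef_rot: [[-0.026, 1.0, 0.003], [1.0, 0.026, -0.001], [-0.001, 0.003, -1.0]]
wrist_force: [2.8, 1.9, 1.6]
finger_gap: 13.4
grip_force: 20.0
```

Forces are small and the bail follows, so I continue along the arc.

arm_command:
  dp:
    - [0,-1.14,0.38]
    - [0,-1.11,0.47]
    - [0,-1.07,0.56]
    - [0,-1.02,0.65]
    - [0,-0.96,0.73]
    - [0,-0.9,0.8]
    - [0,-0.84,0.87]
    - [0,-0.76,0.94]
  delta_rot:
    - [0,0,0]
    - [0,0,0]
    - [0,0,0]
    - [0,0,0]
    - [0,0,0]
    - [0,0,0]
    - [0,0,0]
    - [0,0,0]
  claw: [1,1,1,1,1,1,1,1]

```text
time_s: 31.1
eef_pos: [406.6, -296.7, 164.4]
eef_rot: [[-0.026, 1.0, 0.001], [1.0, 0.026, 0.0], [0.0, 0.001, -1.0]]
wrist_force: [3.0, 3.2, 1.7]
finger_gap: 13.3
grip_force: 20.0
```

Run:
```python
from m import *
s,p,R,ps=st(); print(p,s['finger_gap'],s['wrist_force'])
a0=np.arccos((527-p[0])/150); print(a0, 70+150*np.sin(a0))
```

```text
[ 406.56554152 -296.65814115  164.3882349 ] 13.330381187220146 [3.02473705 3.23365392 1.65498448]
0.6386581371801662 159.41779023343136
```

arm_command:
  dp:
    - [0,-0.68,0.99]
    - [0,-0.6,1.05]
    - [0,-0.52,1.09]
    - [0,-0.43,1.13]
    - [0,-0.34,1.16]
    - [0,-0.24,1.18]
    - [0,-0.15,1.1]
    - [0,-0.05,0.8]
  delta_rot:
    - [0,0,0]
    - [0,0,0]
    - [0,0,0]
    - [0,0,0]
    - [0,0,0]
    - [0,0,0]
    - [0,0,0]
    - [0,0,0]
  claw: [1,1,1,1,1,1,1,1]

```text
time_s: 31.9
eef_pos: [376.5, -297.5, 78.4]
eef_rot: [[-0.026, 1.0, -0.001], [1.0, 0.026, 0.001], [0.001, -0.001, -1.0]]
wrist_force: [-2.2, 1.5, 2.5]
finger_gap: 13.1
grip_force: 20.0
```

arm_command:
  dp:
    - [0,0,0.2]
    - [0,0,0.2]
    - [0,0,0.1]
    - [0,0,0]
    - [0,0,0]
    - [0,0,0]
    - [0,0,0]
    - [0,0,0]
  delta_rot:
    - [0,0,0]
    - [0,0,0]
    - [0,0,0]
    - [0,0,0]
    - [0,0,0]
    - [0,0,0]
    - [0,0,0]
    - [0,0,0]
  claw: [1,1,1,1,1,1,1,1]

```text
time_s: 32.7
eef_pos: [376.4, -297.4, 73.9]
eef_rot: [[-0.026, 1.0, -0.002], [1.0, 0.026, 0.001], [0.001, -0.002, -1.0]]
wrist_force: [-4.6, 1.2, -0.5]
finger_gap: 13.6
grip_force: 20.0
```

arm_command:
  dp:
    - [0,0,0]
    - [0,0,0]
    - [0,0,-0.5]
    - [0,0,-1]
    - [0,0,-1.5]
    - [0,0,-1.5]
    - [0,0,0]
    - [0,0,0]
  delta_rot:
    - [0,0,0]
    - [0,0,0]
    - [0,0,0]
    - [0,0,0]
    - [0,0,0]
    - [0,0,0]
    - [0,0,0]
    - [0,0,0]
  claw: [2,2.4,2.4,2.4,2.4,2.4,1.2,0]

```text
time_s: 33.5
eef_pos: [377.6, -298.0, 119.8]
eef_rot: [[-0.026, 1.0, 0.001], [1.0, 0.026, -0.001], [-0.001, 0.001, -1.0]]
wrist_force: [-0.0, -0.1, 0.3]
finger_gap: 12.2
grip_force: 0.0
```

arm_command:
  dp:
    - [0,0,0]
    - [0,0,0]
    - [0,0,0.5]
    - [0,0,0.5]
    - [0,0,0.4]
    - [0,0,0.3]
    - [0,0,0.1]
    - [0,0,0]
  delta_rot:
    - [0,0,0]
    - [0,0,0]
    - [0,0,0]
    - [0,0,0]
    - [0,0,0]
    - [0,0,0]
    - [0,0,0]
    - [0,0,0]
  claw: [0,0,0,0,0,0,0,0]

```text
time_s: 34.3
eef_pos: [377.4, -297.8, 101.1]
eef_rot: [[-0.026, 1.0, -0.0], [1.0, 0.026, 0.0], [0.0, -0.0, -1.0]]
wrist_force: [0.9, 1.2, -0.7]
finger_gap: 0.4
grip_force: 0.0
```

arm_command:
  dp:
    - [0,0,0.1]
    - [0,0,0.1]
    - [0,0,0.1]
    - [0,0,0.1]
    - [0,0,0.1]
    - [0,0,0]
    - [0,0,0]
    - [0,0,0]
  delta_rot:
    - [0,0,0]
    - [0,0,0]
    - [0,0,0]
    - [0,0,0]
    - [0,0,0]
    - [0,0,0]
    - [0,0,0]
    - [0,0,0]
  claw: [0,0,0,0,0,0,0,0]

```text
time_s: 35.1
eef_pos: [377.5, -297.9, 96.3]
eef_rot: [[-0.026, 1.0, 0.0], [1.0, 0.026, 0.0], [0.0, 0.0, -1.0]]
wrist_force: [-0.2, -0.7, 0.4]
finger_gap: 0.5
grip_force: 0.1
```

arm_command:
  dp:
    - [0,0,0.1]
    - [0,0,0.05]
    - [0,0,0.05]
    - [0,0,0]
    - [0,0,0]
    - [0,0,0]
    - [0,0,0]
    - [0,0,0]
  delta_rot:
    - [0,0,0]
    - [0,0,0]
    - [0,0,0]
    - [0,0,0]
    - [0,0,0]
    - [0,0,0]
    - [0,0,0]
    - [0,0,0]
  claw: [0,0,0,0,0,0,0,0]

```text
time_s: 35.9
eef_pos: [377.5, -297.9, 95.8]
eef_rot: [[-0.026, 1.0, 0.001], [1.0, 0.026, -0.001], [-0.001, 0.001, -1.0]]
wrist_force: [-3.5, 3.4, 15.8]
finger_gap: 0.5
grip_force: 8.0
```

At 15.8 N the bar no longer yields, with its top at about 77 mm, so it is fully down. I retreat and check.

arm_command:
  dp:
    - [0,0,-0.5]
    - [0,0,-2]
    - [0,0,-4]
    - [0,0,-4]
    - [-2,-1,-2]
    - [-4,0,0]
    - [-4,0,0]
    - [-4,0,0]
  delta_rot:
    - [0,0,0]
    - [0,0,0]
    - [0,0,0]
    - [0,0,0]
    - [0,0,0]
    - [0,0,0]
    - [0,0,0]
    - [0,0,0]
  claw: [0,0,0,0,0,0,0,0]

```text
time_s: 36.7
eef_pos: [371.0, -439.4, 219.6]
eef_rot: [[-0.026, 1.0, 0.001], [1.0, 0.026, -0.0], [-0.0, 0.001, -1.0]]
wrist_force: [-0.2, -0.6, 0.5]
finger_gap: 0.4
grip_force: 0.0
```

Run:
```python
from m import *
s,p,R,ps=st(); print(p,s['wrist_force'])
dp=np.array([-2,4.])
print([-x for x in ()])
```

```text
[ 370.99503416 -439.39716324  219.60860405] [-0.19168453 -0.56560487  0.5357093 ]
[]
```

The picture allowance is used up, so I check by numbers.

Run:
```python
from m import *
a=snap('top','t8.png');b=snap('side','s8.png')
d=lambda q:q.max(2)<45
for n,im in(('top',a),('side',b)):
    for nm,X,z,r in(('bar',(377,-298,70),70,70),('handle',(465,-295,94),94,40)):
        u=proj(n,X); k=1/S; h=r/2
        print(nm,end=' '); comp(n,im,[(u[0]-h)*k,(u[1]-h)*k,(u[0]+h)*k,(u[1]+h)*k],d,z)
```

```text
bar top 189 c [ 377.9 -296.5] size [12.6 95.9] ang 0.8
handle top 140 c [ 463.2 -292.7] size [45.2 19.5] ang 1.81
bar side 1412 c [ 374.  -305.4] size [119.1 112.8] ang 0.79
handle side 257 c [ 464.6 -305.7] size [47.5 25.4] ang 0.89
```

```bash
python3 -c "
from rig import ctrl
print(ctrl.job_done())"
```

```text
the job is handed in; nothing more can be done
None
```

The casting lies between the chamber rails, the lid is on, the bail took 15.8 N at the bar without yielding (fully down), and the job was handed in at about 37 s; it returned no verdict.

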